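# Open the safety-capped pickling jar for a soldered ring

## Task

Put the silver ring from the charcoal block into the pickling jar. The jar has a push-and-turn safety cap: press the cap down firmly and, while it is down, turn it anticlockwise to its stop, a little over an eighth of a turn, so that it comes free, then lift it off and stand it the right way up, wholly on the white tile. Leave the jar open with the silver ring inside it and the cap on the tile, leave the brass ring on the charcoal block, and knock over neither the flux bottle nor the dropper bottle.

Things in the scene. Friction and masses are not known exactly. Their poses are not given: they have to be found in the camera images.
- jar: fixed white plastic jar, 87 mm across, held in a dark steel base plate 106 x 106 x 6 mm. Origin on the work surface, on the jar's axis; z up. A neck 57 mm across rises from the shoulder at height 80 mm to the rim at 103 mm; inside, the floor is at 12 mm. Three lugs round the neck, each with a pocket and a tooth 4.5 mm deep, hold the cap. Its yaw varies
- jar_mouth (a point): centre of the jar's mouth, 50 mm wide, in the plane of the rim, 103 mm above the work surface
- cap: loose blue safety cap, 76 mm across, 90 g. Origin at the centre of the skirt's lower edge, z up; its flat top is 25 mm above the origin. A straight grip bar stands across the top, 12 mm wide (y), 66 mm long (x), its top 41.5 mm above the origin. At the start it is locked on the jar, coaxial, its axes parallel to the jar's, origin 91 mm above the work surface
- tile: fixed white glazed tile, 124 x 124 x 7 mm. Origin at the centre of its underside, on the work surface; x and y along its edges, z up
- charcoal: black charcoal soldering block, 59 x 96 x 31 mm (x, y, z), 150 g, loose on the work surface; origin at the centre of its underside
- ring: the silver ring blank, 21 mm across, 8 mm high, 12 g, lying flat on the charcoal block 25 mm from the block's middle along its long (y) axis, at either end; origin at the centre of its underside, 31 mm above the work surface
- brass_ring: brass ring blank, 20 mm across, 8 mm high, lying flat near the other end of the charcoal block, 50 mm from the silver one; stays there. Origin at the centre of its underside
- flux_bottle: dark bottle, 58 mm across, 170 mm tall, standing; bystander. Origin at the centre of its underside, z up
- dropper: small brown dropper bottle, 33 mm across, 102 mm tall, standing; bystander. Origin at the centre of its underside, z up
- cap_bar (a point): middle of the top of the cap's bar. Turning: unpressed, the cap has 3 degrees of play and cannot be lifted. Held 5 to 7.5 mm down, it turns anticlockwise (from above) to a stop at about 56 degrees; anywhere from 40 to 56 degrees it lifts straight off. Clockwise it is stopped at once. Moves with the cap
- cap_disc (a joint): sprung sealing disc inside the cap, resting on the jar's rim; value = how far the cap is pressed down on the jar (m), 0 at rest, 0.0075 at the bottom. The cap starts to go down at 5 N, needs about 10 N for 4.5 mm (pegs clear of the teeth) and 13 N at the bottom; it springs back when let go

How it is judged:
By the outcome, as a careful person would: the job done as asked, in the order asked, and still so for the second after the job is handed in, with the robot touching nothing.
It also fails if it takes over 51 s, if anything falls off the work surface, if the arm or the gripper's body presses on something with over 40 N, if the wrist force passes 120 N, or if a joint passes its speed limit or range.

## Robot

A 6-joint arm with a two-finger parallel gripper is mounted at the origin on a cart in front of the work surface, level with it; the furniture and walls round the work are solid. World frame = base frame: x ahead of the robot, y to its left, z up, the work surface at z = 0. Lengths are in m, angles in rad, forces in N, time in s.
With the tool pointing down it reaches from about 0.275 to 0.875 m from the base axis. Payload 12.5 kg.
Tool frame: the origin (TCP) lies at the very end of the fingers, on their centre line; the grasp point (between the pads) lies 19 mm behind it; z points along the fingers, y is the line along which they close (so a half turn about z gives the same grasp; the last joint's range is limited). The gripper opens to 85 mm and grips with 20 to 120 N. Pads are 22 mm wide; open, the fingers measure 114 mm over their backs; the gripper's body (76 mm by 85 mm) begins 54 mm behind the grasp point. The pads swing forward as they close: fully open they stand 13 mm farther back than shut.
Start: joints at [1.028, 0.351, 1.652, -0, 1.139, -0.085], TCP at [0.243, 0.493, 0.209] pointing down, gripper open.
Joint ranges: [-2.75, 2.75], [-0.79, 2.1], [0.01, 2.65], [-1.57, 4.71], [0.07, 3.14], [-2.87, 2.87]. Speed limits (rad/s): [2.22, 2.22, 2.79, 3.14, 3.14, 3.14].

## Interface

Orientations are given as a 3x3 rotation matrix whose columns are the frame's x, y, z axes.
In Python, from bench import manip gives the robot as it stands. Calls block until the motion is done:
- manip.move_ptp(position, orientation): joint-space move of the TCP to a pose.
- manip.move_l(position, attitude=None, max_speed=0.15): straight line of the TCP; attitude=None keeps the orientation; max_speed is the mean speed in m/s.
- manip.move_j(angles): joint-space move.
- manip.set_gripper(opening, effort=None): opening from 0.0 (shut) to 1.0 (fully open); effort is the grip in N (None keeps the last); returns when the fingers have stopped.
- manip.dwell(seconds).
- manip.inverse_kinematics(position, orientation): joint angles nearest the present ones, or None.
- manip.grab_frame(name): name is "scene" or "top" or "wrist"; returns (picture, depth): 400x640x3 uint8, red, green, blue; 400x640 float32, m along the optical axis (not along the pixel's ray), 0 where there is no reading.
- manip.get_calibration(name): a dict with "camera_matrix" (3x3 intrinsics, pixels), "R" (3x3) and "t" (3): a world point X has camera coordinates R X + t. Camera axes: x right, y down, z forward; pixel columns grow to the right and rows downward; lengths in m; the calibration is good to about 2 mm. A picture is of the moment at which its call begins: read the wrist's pose just before it. get_calibration takes no time and is no camera call; for the wrist camera it gives the pose at the moment of the call.
A pose or a line that the arm cannot do raises manip.Unreachable and nothing moves.
- manip.sign_off(): hands the job in; it is judged then, once.
Trained networks look in the newest picture that a camera, given by its name, has taken for a name from the list of things; names that differ only in an ending like _2 or _b are one class to them, and where a whole thing is asked for, a point or a joint stands for the part that bears it (a point fixed in the world has none). Each returns a list of dicts, best first, with "confidence" (0 to 1); they miss things now and then, are a little off and sometimes report something else, mostly with a low value. They report only what shows in the picture. A call takes as long as a camera call.
- manip.look_for(camera, name): "at" ([x, y, z] in m, in world coordinates, good to about 4 mm: the middle of the surface that is visible of it).
Readings, each from a call of its own:
- manip.current_time(): time.
- manip.current_qpos(): joint angles.
- manip.current_joint_vel(): joint speeds.
- manip.current_joint_torque(): joint torques, N m.
- manip.current_ee_pos(): TCP position.
- manip.current_tcp_rot(): TCP orientation.
- manip.current_force(): force on the tool from outside, world axes, zero at the start.
- manip.current_ft_torque(): the same for the moment, N m.
- manip.current_grip_width(): opening from 0.0 (shut) to 1.0 (fully open).
- manip.current_grip_force(): force on a finger pad.
Only numpy, scipy, OpenCV 4.12 (cv2) and the standard library are available. Lean on these libraries where they do the work, as an engineer would, in place of code of your own. Each camera call takes 0.05 s, during which the arm holds its last target. There are 200 camera calls.

## Working session

There is one attempt and no reset: what is moved stays moved. The work goes in short steps, each a Python script; the robot and the scene stay as the last script left them, time stands still between calls to the robot, and variables do not carry over. Pictures are saved under pics/ and viewed, at most 10 in all, crops included, and the job is handed in when it is done.

```bash
mkdir -p pics; ls
python3 - <<'E'
from bench import manip
import cv2,numpy as np
for c in ["scene","top","wrist"]:
    p,d=manip.grab_frame(c); cv2.imwrite(f"pics/a_{c}.png",p[:,:,::-1]); np.savez(f"pics/a_{c}.npz",p=p,d=d,**manip.get_calibration(c))
    for n in ["jar","cap","tile","charcoal","ring","brass_ring","flux_bottle","dropper"]:
        r=manip.look_for(c,n)
        print(c,n,[(np.round(x["at"],3).tolist(),round(x["confidence"],2)) for x in r[:2]])
print(manip.current_time(), manip.get_calibration("top"))
a=[cv2.imread(f"pics/a_{c}.png") for c in ["scene","top"]]
E
```

```text
pics
scene jar [([0.575, 0.144, 0.029], 0.6), ([0.459, -0.203, 0.085], 0.2)]
scene cap [([0.568, 0.128, 0.113], 0.65)]
scene tile [([0.635, -0.103, 0.006], 0.84)]
scene charcoal [([0.45, 0.053, 0.03], 0.87)]
scene ring [([0.444, 0.048, 0.033], 0.4)]
scene brass_ring [([0.446, 0.005, 0.035], 0.62)]
scene flux_bottle [([0.455, -0.204, 0.082], 0.96), ([0.443, 0.051, 0.036], 0.73)]
scene dropper [([0.71, -0.188, 0.05], 0.66), ([0.574, 0.145, 0.032], 0.23)]
top jar [([0.538, 0.08, 0.006], 0.66)]
top cap [([0.562, 0.11, 0.117], 0.62)]
top tile [([0.621, -0.105, 0.004], 0.65)]
top charcoal [([0.441, 0.025, 0.028], 0.78), ([0.537, 0.077, 0.003], 0.7)]
top ring []
top brass_ring [([0.443, 0.022, 0.028], 0.36)]
top flux_bottle [([0.445, -0.211, 0.123], 0.57)]
top dropper [([0.706, -0.19, 0.061], 0.75)]
wrist jar []
wrist cap []
wrist tile []
wrist charcoal []
wrist ring []
wrist brass_ring []
wrist flux_bottle []
wrist dropper []
1.35 {'camera_matrix': array([[396.93502801,   0.        , 325.88720704],
       [  0.        , 396.93502801, 194.62380797],
       [  0.        ,   0.        ,   1.        ]]), 'R': array([[ 0.04745102, -0.99885867, -0.00545601],
       [-0.97566193, -0.04517699, -0.21457594],
       [ 0.21408455,  0.01550507, -0.97669207]]), 't': array([-0.06657123,  0.58648473,  0.83042708])}
```

View pics/a_top.png

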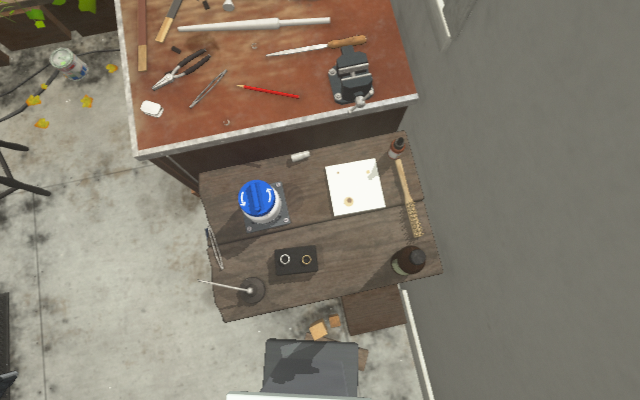

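View pics/a_scene.png

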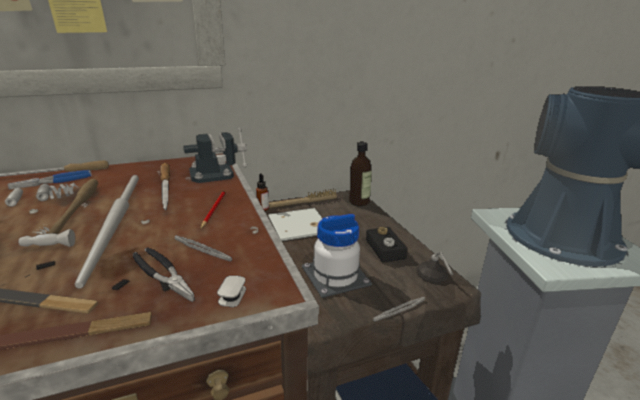

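The top view shows the cap at (258,199), its bar running roughly along the image rows. The tile is at (355,187) with marks at (348,201) and (372,170). On the charcoal block, the silver ring is at (285,258) and the brass ring at (306,259), and a small rod stand is at (250,290). The scene view confirms this layout and shows a higher bench beside it. Next I'll get heights and zoom in.

```bash
cat > h.py <<'E'
import numpy as np,cv2
from bench import manip
def cloud(f):
    K,R,t,d=f["camera_matrix"],f["R"],f["t"],f["d"]
    v,u=np.mgrid[:400,:640]
    c=np.stack([(u-K[0,2])/K[0,0]*d,(v-K[1,2])/K[1,1]*d,d],-1)
    X=(c-t)@R
    X[d<=0]=np.nan
    return X
def grab(c,name):
    k=manip.get_calibration(c); p,d=manip.grab_frame(c)
    cv2.imwrite(f"pics/{name}.png",p[:,:,::-1]); f=dict(p=p,d=d,**k); np.savez(f"pics/{name}.npz",**f); return f
def down(a):
    # tool z down; tool y (closing line) at world angle a
    y=np.array([np.cos(a),np.sin(a),0]); z=np.array([0,0,-1.]); return np.stack([np.cross(y,z),y,z],1)
E
python3 - <<'E'
from h import *
f=np.load("pics/a_top.npz"); X=cloud(f)
print("rows 60..300 step 15, z cm by columns 130..440")
for v in range(40,330,20): print(v,[int(round(X[v,u,2]*1000)) if X[v,u,2]==X[v,u,2] else None for u in range(130,450,20)])
for u,v in [(135,155),(415,95),(200,180),(405,132),(440,270),(225,318),(250,290),(200,282),(348,201),(372,170),(360,190),(300,157)]: print(u,v,X[v,u].round(3))
c=cv2.resize(f["p"][120:330,190:450,::-1],None,fx=3,fy=2.8,interpolation=cv2.INTER_CUBIC); cv2.imwrite("pics/a_crop.png",c)
print(manip.current_tcp_rot().round(2)); k=manip.get_calibration("wrist"); print("cam",(-k["R"].T@k["t"]).round(3),k["R"].round(2),k["camera_matrix"][0])
print(manip.current_ee_pos(), manip.current_force())
E
```

```text
rows 60..300 step 15, z cm by columns 130..440
40 [148, 149, 148, 148, 151, 151, 150, 146, 146, 149, 148, 167, 147, 148, 159, 260]
60 [149, 148, 148, 153, 148, 149, 150, 151, 148, 149, 149, 231, 146, 148, 121, 233]
80 [150, 148, 158, 148, 147, 148, 148, 147, 147, 146, 157, 231, 232, 151, 149, 205]
100 [149, 148, 149, 148, 148, 147, 149, 151, 149, 149, 148, 180, 148, 149, 147, 172]
120 [148, 147, 147, 152, 148, 148, 148, 147, 149, 149, 126, 70, 47, 21, 5, 138]
140 [-764, 146, 148, 150, 147, 132, 77, 51, 24, -6, -35, -65, -2, -3, -46, 106]
160 [-773, 84, 53, 31, 0, -25, -60, 3, 1, -1, -1, -2, 10, -2, 3, 68]
180 [-782, -772, -778, -120, 0, 1, -6, -3, -3, 1, 7, 9, 9, -4, -1, 26]
200 [-768, -769, -773, -765, 1, -1, 118, 116, 1, -2, 1, 10, 10, -2, 9, -19]
220 [-767, -764, -765, -775, -2, -1, None, 35, -2, -1, -19, 2, -3, -2, 11, -63]
240 [-780, -772, -773, -765, 0, -2, -2, 1, 1, -2, -2, -1, -1, -3, -2, 2]
260 [-763, -772, -778, -775, -2, 1, -2, 2, 31, 41, 0, -1, -1, 3, None, -1]
280 [-763, -769, -770, -769, -768, -2, 15, -2, -1, -1, 0, 0, 0, 1, -2, -226]
300 [-777, -767, -770, -767, -772, -1, 20, -3, -3, -1, -766, -618, -620, -618, -604, -293]
320 [-775, -776, -769, -770, -766, -1, -765, -772, -770, -778, -660, -623, -624, -626, -631, -365]
135 155 [0.636 0.361 0.149]
415 95 [ 0.798 -0.221  0.148]
200 180 [ 0.625  0.271 -0.   ]
405 132 [ 0.774 -0.229 -0.004]
440 270 [ 0.437 -0.311 -0.001]
225 318 [0.307 0.176 0.001]
250 290 [0.372 0.117 0.047]
200 282 [ 0.372  0.481 -0.758]
348 201 [ 0.588 -0.092  0.007]
372 170 [ 0.667 -0.147  0.01 ]
360 190 [ 0.616 -0.119  0.009]
300 157 [0.689 0.029 0.017]
[[-0.9   0.44 -0.  ]
 [ 0.44  0.9  -0.  ]
 [-0.   -0.   -1.  ]]
cam [0.176 0.526 0.375] [[ 0.44  0.9  -0.  ]
 [ 0.86 -0.42  0.29]
 [ 0.26 -0.13 -0.96]] [336.77267361   0.         315.3277901 ]
[0.24303922 0.4933499  0.20904979] [ 0.30925779 -0.46914684  0.59943649]
```

View pics/a_crop.png

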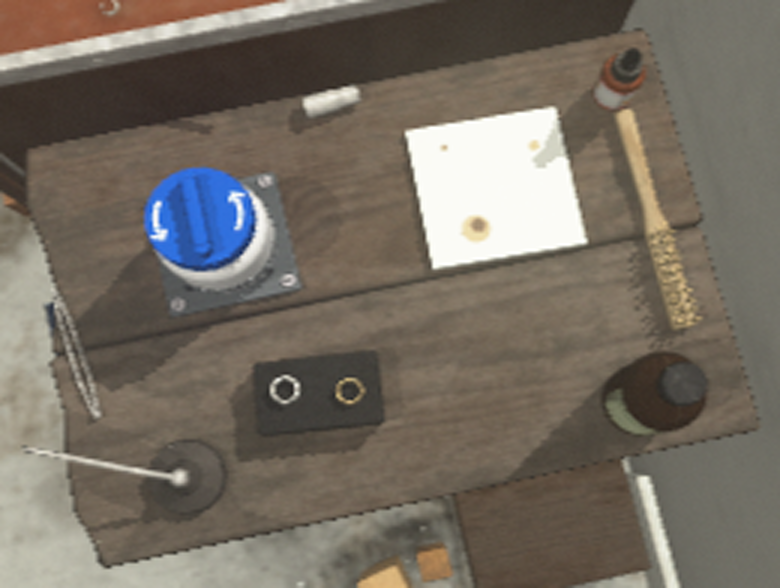

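The crop shows the bar running roughly along world x, the marks on the tile are only stains and reflections, and a bench 0.15 m high lies beyond x≈0.7. Now I'll take two wrist views.

```bash
cat > meas.py <<'E'
from h import *
def rect(P):
    (c,s,a)=cv2.minAreaRect((P[:,:2]*1000).astype(np.float32)); return np.round(c,1),np.round(s,1),round(a,1)
def analyse(f):
    X=cloud(f); p=f["p"].astype(int); hsv=cv2.cvtColor(f["p"],cv2.COLOR_RGB2HSV)
    roi=lambda x0,x1,y0,y1:(X[...,0]>x0)&(X[...,0]<x1)&(X[...,1]>y0)&(X[...,1]<y1)
    blue=(hsv[...,0]>100)&(hsv[...,0]<125)&(hsv[...,1]>120)&roi(.48,.65,.03,.2)
    z=X[...,2]; bar=blue&(z>.1255)&(z<.14)
    bar=cv2.morphologyEx(bar.astype(np.uint8),cv2.MORPH_OPEN,np.ones((3,3)))>0
    P=X[bar]; m=P[:,:2].mean(0); w,V=np.linalg.eigh(np.cov((P[:,:2]-m).T)); ang=np.degrees(np.arctan2(V[1,1],V[0,1]))%180
    print("bar",len(P),m.round(4),"ztop",np.median(P[:,2]).round(4),"ang",ang.round(1),"rect",rect(P))
    disc=blue&(z>.110)&(z<.1215); P=X[disc]
    if len(P)>50: print("captop",np.median(P[:,2]).round(4),cv2.minEnclosingCircle((X[blue&(z>.11)][:,:2]*1000).astype(np.float32)))
    blk=roi(.37,.52,-.05,.12)&(z>.022)&(z<.045); P=X[blk]
    print("charcoal",rect(P),"ztop",np.median(P[:,2]).round(4))
    r=roi(.37,.52,-.05,.12)&(hsv[...,2]>70)&(z>.025)&(z<.05)
    n,L,S,C=cv2.connectedComponentsWithStats(r.astype(np.uint8))
    out=[]
    for i in range(1,n):
        if S[i,4]>40:
            mm=L==i; c=(C[i]); x,y,w,h,_=S[i]; cc=(x+(w-1)/2,y+(h-1)/2); out.append(cc)
            print(" ring?",S[i],"ctr",X[mm].mean(0).round(4),rect(X[mm])[:2],"ztop",np.percentile(X[mm][:,2],80).round(4),"rgb",p[mm].mean(0).round())
    return out
E
python3 - <<'E'
from meas import *
for i,(x,y) in enumerate([(.50,.09),(.50,.03)]):
    manip.move_ptp([x,y,.27],down(np.pi/2)); manip.dwell(.25)
    f=grab("wrist",f"w{i}"); print("view",i,manip.current_time(),manip.current_qpos().round(2)); analyse(f)
    for n in ["ring","brass_ring","cap_bar"]:
        print(n,[(np.round(q["at"],4).tolist(),round(q["confidence"],2)) for q in manip.look_for("wrist",n)[:2]])
E
```

```text
view 0 3.4083 [ 0.09  0.21  1.68  0.    1.25 -1.48]
bar 736 [0.563 0.108] ztop 0.1326 ang 15.8 rect (array([565.1, 108.4]), array([65.4, 12.1]), 16.0)
captop 0.1165 ((564.9244384765625, 108.30155944824219), 38.83921813964844)
charcoal (array([430.3,  53. ]), array([ 74.5, 166.8]), 20.5) ztop 0.031
 ring? [332  43  13  16 148] ctr [0.3757 0.1147 0.0358] (array([376.5, 113.9]), array([12. , 12.9])) ztop 0.0447 rgb [141. 133. 126.]
 ring? [252  87  36  13 122] ctr [0.4211 0.0367 0.0311] (array([421.2,  36.9]), array([39.3, 12. ])) ztop 0.0318 rgb [72. 67. 64.]
 ring? [ 214   91   78   52 1384] ctr [0.4494 0.0136 0.0323] (array([442.8,  17.3]), array([58.6, 84.3])) ztop 0.0327 rgb [105.  96.  87.]
ring []
brass_ring [([0.447, -0.0011, 0.0378], 0.7)]
cap_bar [([0.5578, 0.1045, 0.1157], 0.55)]
view 1 4.2083 [-0.03  0.2   1.7   0.    1.24 -1.6 ]
bar 752 [0.5631 0.1073] ztop 0.1325 ang 16.0 rect (array([565.1, 108.3]), array([65.7, 12.1]), 15.9)
captop 0.1164 ((543.58203125, 99.0951156616211), 60.71965789794922)
charcoal (array([438.8,  42.3]), array([144. , 149.6]), 84.8) ztop 0.0309
 ring? [385  43  17  16 175] ctr [0.3756 0.1144 0.0353] (array([376.5, 113.7]), array([12.9, 12.5])) ztop 0.0445 rgb [141. 132. 125.]
 ring? [ 265   81   88   62 2864] ctr [0.4436 0.0193 0.0315] (array([441.8,  22.6]), array([58.7, 95.4])) ztop 0.0318 rgb [89. 83. 77.]
ring [([0.4419, 0.0424, 0.0388], 0.44)]
brass_ring [([0.4474, -0.001, 0.0389], 0.4)]
cap_bar [([0.5575, 0.1047, 0.1165], 0.77)]
```

View pics/w1.png

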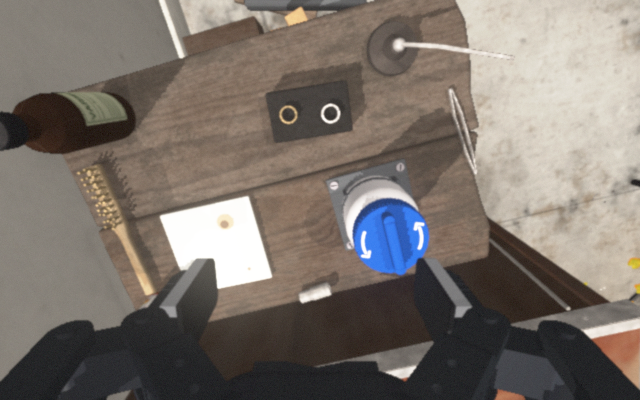

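In the wrist view the silver ring is at (330,113) and the brass ring at (289,114). The cap bar is at (392,240), the tile near (215,245), and nothing is on the tile. The two views agree on the bar: centre (0.565, 0.108), 16°, top at 0.1325. I'll refine the rings and tile from the saved frames.

Run:
```python
from meas import *
def run(name):
    f=np.load(f"pics/{name}.npz"); X=cloud(f); hsv=cv2.cvtColor(f["p"],cv2.COLOR_RGB2HSV); z=X[...,2]
    near=lambda c,r: np.hypot(X[...,0]-c[0],X[...,1]-c[1])<r
    blk=(hsv[...,2]<75)&near((.442,.022),.065)&(z>.024)&(z<.04); 
    blk=cv2.morphologyEx(blk.astype(np.uint8),cv2.MORPH_OPEN,np.ones((3,3)))>0
    print(name,"blk",rect(X[blk]),np.median(z[blk]).round(4))
    pix={}
    for n,c in [("silver",(.442,.045)),("brass",(.446,-.002))]:
        m=near(c,.02)&(hsv[...,2]>100); P=X[m]; rx=rect(P)
        v,u=np.nonzero(m); pix[n]=np.array([(u.min()+u.max())/2,(v.min()+v.max())/2])
        print(n,len(P),P.mean(0).round(4),rx,"z90",np.percentile(P[:,2],[50,85]).round(4),"px",pix[n],"rgb",f["p"][m].mean(0).round())
    t=(hsv[...,1]<60)&(hsv[...,2]>150)&near((.62,-.105),.11)&(z>0)&(z<.015)
    n_,L,S,C=cv2.connectedComponentsWithStats(t.astype(np.uint8)); t=L==1+S[1:,4].argmax()
    print("tile",rect(X[t]),np.median(z[t]).round(4))
    P=f["camera_matrix"]@np.c_[f["R"],f["t"]]; return P,pix
r=[run(n) for n in ["w0","w1","a_top"]]
for n in ["silver","brass"]:
    for a,b in [(0,1),(0,2),(1,2)]:
        h=cv2.triangulatePoints(r[a][0],r[b][0],r[a][1][n],r[b][1][n])[:,0]; print(n,a,b,(h[:3]/h[3]).round(4))
```

```text
w0 blk (array([441.6,  23.6]), array([57.7, 93.8]), 8.8) 0.031
silver 215 [0.4431 0.0463 0.0354] (array([443.2,  46. ]), array([23.6, 22.7]), 89.2) z90 [0.0369 0.0399] px [278. 113.] rgb [192. 185. 177.]
brass 189 [ 0.4444 -0.0023  0.0361] (array([444.5,  -3.1]), array([21.9, 23. ]), 42.1) z90 [0.038  0.0399] px [235.5 114.5] rgb [160. 137. 104.]
tile (array([ 627.7, -108.8]), array([129.6, 131.5]), 13.0) 0.0079
w1 blk (array([441.5,  23.5]), array([57.2, 93.4]), 8.9) 0.0309
silver 220 [0.4432 0.0469 0.035 ] (array([443.2,  46.9]), array([22.7, 23.4]), 0.4) z90 [0.0341 0.0398] px [330. 113.] rgb [194. 187. 180.]
brass 186 [ 0.4445 -0.0018  0.0356] (array([444.9,  -2. ]), array([21.4, 21.8]), 87.7) z90 [0.0376 0.0398] px [288.  114.5] rgb [162. 139. 106.]
tile (array([ 629.5, -107.5]), array([134. , 129.4]), 13.1) 0.0078
a_top blk (array([442.2,  23.7]), array([57.5, 95. ]), 8.7) 0.0311
silver 49 [0.4442 0.047  0.0369] (array([444. ,  47.2]), array([20.3, 19.7]), 4.0) z90 [0.0383 0.0411] px [284.5 258.5] rgb [162. 160. 149.]
brass 35 [ 0.4449 -0.001   0.0371] (array([445.2,  -1.2]), array([19.4, 18.9]), 48.3) z90 [0.0384 0.0408] px [306.5 259. ] rgb [147. 130.  95.]
tile (array([ 626.9, -106.9]), array([126.7, 127.3]), 12.7) 0.0077
silver 0 1 [0.4429 0.0466 0.0364]
silver 0 2 [0.4434 0.0469 0.0394]
silver 1 2 [0.443  0.0461 0.0467]
brass 0 1 [ 0.4444 -0.0013  0.0408]
brass 0 2 [ 0.4449 -0.0022  0.0371]
brass 1 2 [ 0.4451 -0.002   0.033 ]
```

The silver ring is at (0.443, 0.0465), with its top near 0.039. The block is at (0.4415, 0.0236), yaw 8.8°, and the tile at (0.628, -0.1075), top 0.0075. Next I'll grip the bar and press.

Run:
```python
from h import *
R=down(np.radians(16-90)); x,y=.5651,.1083
manip.set_gripper(.5,100)
manip.move_ptp([x,y,.19],R)
manip.move_l([x,y,.1185],max_speed=.12)
print("at",manip.current_ee_pos().round(4),manip.current_force().round(2),manip.current_time())
manip.set_gripper(0,100); print("grip",manip.current_grip_width(),manip.current_grip_force(),manip.current_force().round(2),manip.current_ft_torque().round(2))
for dz in [.003,.005,.0065]:
    manip.move_l([x,y,.1185-dz],max_speed=.03); manip.dwell(.1)
    print(dz,manip.current_ee_pos().round(4),manip.current_force().round(2),manip.current_ft_torque().round(2),manip.current_time())
```

```text
at [0.5656 0.1083 0.1192] [ 0.25  0.   -0.02] 8.1333
grip -0.0007469288064764513 0.0 [-0.01 -0.57  0.29] [-0.08 -0.01  0.01]
0.003 [0.5651 0.1083 0.1154] [ 0.88 -0.07 -0.69] [-0.02  0.04  0.07] 8.9667
0.005 [0.5651 0.1083 0.1135] [-0.71 -0.87  0.68] [ 0.03 -0.02  0.04] 9.3167
0.0065 [0.5651 0.1083 0.112 ] [ 0.81  0.45 -0.3 ] [-0.03 -0.02  0.08] 9.6667
```

The gripper shut fully and met no resistance, so it isn't on the bar. I'll look.

Run:
```python
from h import *
f=grab("wrist","b_w");g=grab("scene","b_s");t=grab("top","b_t")
s=cv2.resize(g["p"][120:320,240:480],(480,400)); w=cv2.resize(f["p"],(640,400))
o=cv2.resize(t["p"][140:260,190:350],(320,240))
im=np.zeros((400+0,800,3),np.uint8); im[:300,:480]=cv2.resize(f["p"],(480,300)); im[:267,480:800]=cv2.resize(s,(320,267)); 
im=np.vstack([im[:300],np.zeros((240,800,3),np.uint8)]); im[300:540,:320]=o
cv2.imwrite("pics/b.png",im[:,:,::-1])
print(manip.current_tcp_rot().round(3),manip.current_ee_pos())
K,R,tt=f["camera_matrix"],f["R"],f["t"]
for X in [(.5651,.1083,.112),(.5651,.1083,.1325)]:
    c=R@np.array(X)+tt; print((K@c/c[2])[:2], c)
```

```text
[[ 0.961  0.276  0.   ]
 [ 0.276 -0.961  0.   ]
 [ 0.    -0.    -1.   ]] [0.56510981 0.10829348 0.11201728]
[314.52719088 241.57841756] [-0.00042715  0.02241079  0.17968053]
[314.49991424 259.25738864] [-0.00039348  0.02836686  0.16006487]
```

View pics/b.png

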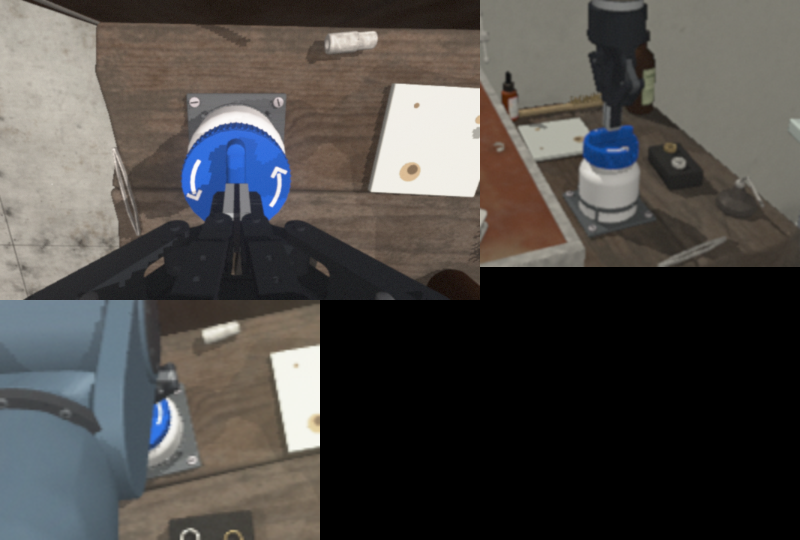

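The wrist view shows the shut fingers at (313,245 full scale), apparently over the bar's robot-side end, with the cap in place. I'll check the depths.

Run:
```python
from h import *
f=np.load("pics/b_w.npz");X=cloud(f)
for v in range(170,320,10): print(v,[(f["p"][v,u].tolist(),X[v,u].round(3).tolist()) for u in (290,314,340)])
hsv=cv2.cvtColor(f["p"],cv2.COLOR_RGB2HSV); b=(hsv[...,0]>100)&(hsv[...,0]<125)&(hsv[...,1]>120)
P=X[b];print(np.histogram(P[:,2],np.arange(.08,.15,.004)))
print(cv2.minEnclosingCircle((P[P[:,2]>.1][:,:2]*1000).astype(np.float32)))
im=cv2.resize(f["p"][150:350,200:440],(720,600),interpolation=cv2.INTER_CUBIC); cv2.imwrite("pics/b2.png",im[:,:,::-1])
print(manip.current_time(),manip.current_force(),manip.current_grip_width())
```

```text
170 [([43, 63, 113], [0.597, 0.131, 0.1]), ([54, 93, 179], [0.603, 0.119, 0.113]), ([56, 83, 150], [0.604, 0.105, 0.1])]
180 [([51, 110, 219], [0.595, 0.129, 0.116]), ([56, 113, 219], [0.599, 0.118, 0.117]), ([56, 110, 220], [0.602, 0.106, 0.116])]
190 [([54, 112, 219], [0.591, 0.128, 0.117]), ([46, 77, 145], [0.597, 0.118, 0.13]), ([56, 105, 205], [0.597, 0.104, 0.117])]
200 [([44, 83, 160], [0.585, 0.127, 0.117]), ([55, 112, 222], [0.593, 0.117, 0.132]), ([56, 107, 206], [0.592, 0.103, 0.117])]
210 [([42, 83, 161], [0.58, 0.125, 0.117]), ([51, 109, 219], [0.589, 0.115, 0.133]), ([43, 95, 194], [0.587, 0.101, 0.117])]
220 [([47, 84, 161], [0.575, 0.124, 0.116]), ([49, 109, 220], [0.584, 0.114, 0.133]), ([48, 98, 196], [0.583, 0.1, 0.118])]
230 [([36, 77, 158], [0.57, 0.123, 0.116]), ([45, 97, 195], [0.58, 0.113, 0.134]), ([43, 97, 197], [0.577, 0.098, 0.117])]
240 [([40, 78, 159], [0.564, 0.121, 0.116]), ([43, 98, 195], [0.575, 0.111, 0.133]), ([39, 93, 192], [0.572, 0.097, 0.117])]
250 [([41, 80, 160], [0.559, 0.12, 0.116]), ([36, 38, 49], [0.575, 0.111, 0.145]), ([48, 99, 198], [0
[... 430 characters left out ...]
2, 47], [0.573, 0.111, 0.173]), ([41, 41, 49], [0.58, 0.104, 0.18])]
300 [([35, 39, 42], [0.574, 0.119, 0.184]), ([39, 38, 44], [0.569, 0.11, 0.173]), ([38, 38, 47], [0.579, 0.104, 0.184])]
310 [([39, 42, 45], [0.574, 0.119, 0.189]), ([40, 39, 43], [0.565, 0.108, 0.172]), ([41, 42, 46], [0.579, 0.104, 0.191])]
(array([   0,    0,    0,    3,   67,  121,  143,  200, 1737, 7633,   52,
         53,  428,  924,    3,   26,   17]), array([0.08 , 0.084, 0.088, 0.092, 0.096, 0.1  , 0.104, 0.108, 0.112,
       0.116, 0.12 , 0.124, 0.128, 0.132, 0.136, 0.14 , 0.144, 0.148]))
((565.9454345703125, 108.56732177734375), 38.99613952636719)
9.8167 [-0.05244651 -0.04083756  0.11240377] 0.0010288250976708824
```

View pics/b2.png

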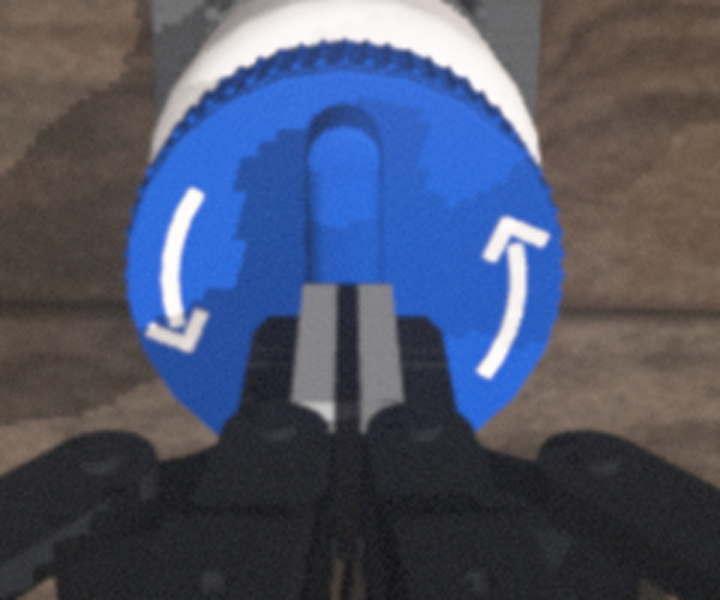

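The fingers are centred over the bar. However, the depth puts the visible tips at z≈0.14, about 27 mm short of the reported TCP, so they are hovering just above the bar. I'll reopen and descend with a force guard.

Run:
```python
from h import *
x,y=.5655,.1084
manip.set_gripper(.4,100)
for z in [.104,.098,.094]:
    manip.move_l([x,y,z],max_speed=.06); F=manip.current_force(); print(z,F.round(2))
    if F[2]>4: break
manip.set_gripper(0,100); manip.dwell(.1)
print("grip",manip.current_grip_width(),manip.current_grip_force(),manip.current_force().round(2),manip.current_ft_torque().round(2),manip.current_ee_pos().round(4),manip.current_time())
f=grab("wrist","c_w");X=cloud(f)
for v in range(220,330,8): print(v,[X[v,u].round(3).tolist() for u in (290,300,314,330,340)])
```

```text
0.104 [ 0.78 -0.08  0.05]
0.098 [-0.4   0.38 -0.99]
0.094 [ 0.24 -0.49 -0.28]
grip 0.11047762271853502 98.54793484219357 [-0.39  0.32  4.27] [-0.05  0.15  0.  ] [0.5657 0.1084 0.0943] 11.4667
220 [[0.582, 0.125, 0.116], [0.584, 0.12, 0.117], [0.591, 0.116, 0.132], [0.587, 0.107, 0.116], [0.588, 0.103, 0.116]]
228 [[0.579, 0.124, 0.117], [0.58, 0.119, 0.117], [0.588, 0.115, 0.132], [0.588, 0.108, 0.13], [0.585, 0.102, 0.116]]
236 [[0.574, 0.123, 0.116], [0.576, 0.118, 0.116], [0.585, 0.114, 0.133], [0.579, 0.105, 0.116], [0.581, 0.101, 0.117]]
244 [[0.571, 0.122, 0.116], [0.574, 0.118, 0.12], [0.581, 0.113, 0.134], [0.577, 0.104, 0.12], [0.579, 0.1, 0.121]]
252 [[0.573, 0.121, 0.129], [0.574, 0.117, 0.129], [0.578, 0.112, 0.133], [0.578, 0.105, 0.129], [0.579, 0.101, 0.129]]
260 [[0.573, 0.121, 0.137], [0.574, 0.117, 0.135], [0.574, 0.111, 0.133], [0.578, 0.106, 0.138], [0.578, 0.101, 0.136]]
268 [[0.574, 0.12, 0.144], [0.574, 0.117, 0.142], [0.571, 0.11, 0.134], [0.578, 0.106, 0.143], [0.579, 0.102, 0.144]]
276 [[0.574, 0.12, 0.15], [0.575, 0.117, 0.15], [0.567, 0.109, 0.133], [0.577, 0.106, 0.148], [0.579, 0.102, 0.15]]
284 [[0.573, 0.12, 0.154], [0.574, 0.116, 0.155], [0.563, 0.108, 0.133], [0.578, 0.106, 0.155], [0.578, 0.102, 0.154]]
292 [[0.575, 0.119, 0.162], [0.572, 0.115, 0.155], [0.56, 0.107, 0.133], [0.574, 0.105, 0.154], [0.579, 0.103, 0.161]]
300 [[0.575, 0.119, 0.166], [0.568, 0.115, 0.155], [0.555, 0.106, 0.132], [0.571, 0.104, 0.154], [0.579, 0.104, 0.166]]
308 [[0.574, 0.119, 0.17], [0.565, 0.114, 0.154], [0.553, 0.105, 0.134], [0.567, 0.103, 0.154], [0.579, 0.104, 0.17]]
316 [[0.575, 0.119, 0.175], [0.562, 0.113, 0.155], [0.548, 0.104, 0.133], [0.565, 0.102, 0.155], [0.579, 0.104, 0.174]]
324 [[0.579, 0.119, 0.183], [0.558, 0.112, 0.154], [0.543, 0.102, 0.132], [0.561, 0.101, 0.155], [0.58, 0.105, 0.18]]
```

The bar is gripped. Now I'll press under force control and turn.

Run:
```python
from h import *
x,y=.5655,.1084; a0=-74
z=.0943
def st(tag): 
    F=manip.current_force();T=manip.current_ft_torque(); print(tag,manip.current_ee_pos().round(4),F.round(1),T.round(2),round(manip.current_grip_width(),3),round(manip.current_time(),2)); return F,T
manip.set_gripper(0,115)
for dz in [.003,.005,.006,.0065,.007]:
    manip.move_l([x,y,z-dz],max_speed=.03); F,T=st(dz)
    if F[2]>12.3: break
if 10<F[2]<25:
    for da in [8,20,32,42,48]:
        manip.move_l([x,y,z-dz],down(np.radians(a0+da)),max_speed=.03); F,T=st(da)
        if abs(T[2])>2 or F[2]<8: break
```

```text
0.003 [0.5657 0.1084 0.0915] [-1.8 -0.1  6.1] [-0.03  0.23  0.03] 0.102 11.98
0.005 [0.5657 0.1084 0.0897] [-2.2  0.1  9.4] [-0.08  0.34  0.02] 0.105 12.23
0.006 [0.5657 0.1084 0.0888] [-2.3  0.1 10.3] [-0.05  0.4   0.01] 0.101 12.48
0.0065 [0.5657 0.1084 0.0884] [-3.1 -0.5 10. ] [-0.04  0.51  0.04] 0.104 12.73
0.007 [0.5657 0.1084 0.088 ] [-3.1 -0.7 11.3] [-0.01  0.54  0.04] 0.102 12.98
8 [0.5661 0.1085 0.0881] [-0.7  1.7 11.1] [0.07 0.26 0.21] 0.105 13.28
20 [0.5663 0.1086 0.0882] [-1.   0.6 11. ] [0.1  0.19 0.2 ] 0.104 13.63
32 [0.5664 0.1085 0.0882] [-0.4 -0.3 11.1] [0.02 0.02 0.23] 0.101 13.99
42 [0.5664 0.1085 0.0882] [-1.1  0.6 11.2] [0.08 0.13 0.2 ] 0.101 14.32
48 [0.5664 0.1085 0.0882] [-0.5  0.7 11.7] [0.09 0.12 0.17] 0.106 14.57
```

Run:
```python
from h import *
x,y=.5664,.1085; a0=-74; z=.0873
def st(tag): 
    F=manip.current_force();T=manip.current_ft_torque(); print(tag,manip.current_ee_pos().round(4),F.round(1),T.round(2),round(manip.current_grip_width(),3),round(manip.current_time(),2)); return F,T
for da in [51,53,55,56.5,58]:
    manip.move_l([x,y,z],down(np.radians(a0+da)),max_speed=.03); F,T=st(da)
    if abs(T[2])>.7: da-=1; break
R=down(np.radians(a0+da)); manip.move_l([x,y,z],R,max_speed=.03); st("back")
for zz in [.095,.105,.12,.15]:
    manip.move_l([x,y,zz],max_speed=.06); F,T=st(zz)
    if F[2]<-6: break
f=grab("wrist","d_w"); g=grab("scene","d_s")
im=np.zeros((300,800,3),np.uint8); im[:,:480]=cv2.resize(f["p"],(480,300)); im[:267,480:]=cv2.resize(g["p"][120:320,240:480],(320,267)); cv2.imwrite("pics/d.png",im[:,:,::-1])
```

```text
51 [0.5667 0.1086 0.088 ] [-3.6  0.6 11.9] [-0.02  0.53  0.01] 0.102 14.82
53 [0.5668 0.1087 0.088 ] [-1.9  0.4 11.3] [ 0.06  0.4  -0.05] 0.109 15.07
55 [0.5669 0.1087 0.0881] [-2.2  0.1 11.7] [ 0.07  0.36 -0.  ] 0.099 15.32
56.5 [0.5668 0.1087 0.088 ] [-1.5  1.3 10.7] [ 0.16  0.31 -0.18] 0.106 15.57
58 [0.5668 0.1088 0.0881] [-2.2  1.4 11.6] [ 0.22  0.47 -0.51] 0.106 15.82
back [0.5668 0.1088 0.0881] [-2.7  1.1 10.9] [ 0.24  0.48 -0.57] 0.104 16.07
0.095 [0.566  0.1087 0.095 ] [-3.2  2.9  4.1] [ 0.42  0.53 -0.35] 0.103 16.35
0.105 [0.5667 0.1083 0.1053] [ 0.2  0.4 -1.3] [ 0.02  0.02 -0.03] 0.1 16.67
0.12 [0.5667 0.1085 0.1205] [ 0.4  0.7 -1.1] [-0.01  0.03 -0.04] 0.105 17.07
0.15 [0.5663 0.1085 0.15  ] [ 0.7 -0.3 -1.1] [-0.02 -0.01 -0.01] 0.103 17.72
```

View pics/d.png

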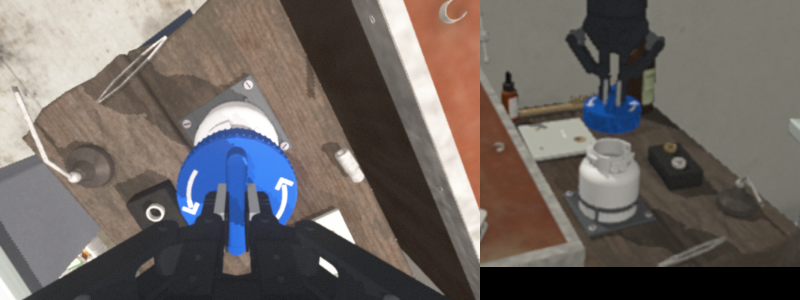

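The cap is off and held level. Now I'll place it on the tile with a force guard.

Run:
```python
from h import *
def st(tag): 
    F=manip.current_force(); print(tag,manip.current_ee_pos().round(4),F.round(1),round(manip.current_grip_width(),3),round(manip.current_time(),2)); return F
f=np.load("pics/d_w.npz");X=cloud(f);hsv=cv2.cvtColor(f["p"],cv2.COLOR_RGB2HSV); b=(hsv[...,0]>100)&(hsv[...,0]<125)&(hsv[...,1]>120)
P=X[b]; print("bar top",np.median(P[(P[:,2]>.18)&(P[:,2]<.2),2]),"top",np.median(P[(P[:,2]>.165)&(P[:,2]<.177),2]),cv2.minEnclosingCircle((P[P[:,2]>.165][:,:2]*1000).astype(np.float32)))
R=manip.current_tcp_rot(); x,y=.628,-.1075
manip.move_ptp([x,y,.07],R); F0=st("over")
manip.move_l([x,y,.02],max_speed=.12); st("near")
for z in np.arange(.017,.004,-.0015):
    manip.move_l([x,y,z],max_speed=.03); F=manip.current_force()
    if F[2]-F0[2]>2.5: break
st("down")
manip.set_gripper(.4); st("open")
manip.move_l([x,y,.10],max_speed=.2); st("up")
```

```text
bar top 0.18822160642014596 top 0.17197958852688436 ((566.080078125, 108.56657409667969), 39.11629867553711)
over [ 0.6281 -0.1064  0.0704] [ 0.8  0.9 -1.5] 0.105 18.76
near [ 0.6284 -0.1071  0.0205] [-0.3  0.3 -1.1] 0.104 19.32
down [ 0.6281 -0.1075  0.0106] [-5.4  1.1 11.2] 0.107 20.82
open [ 0.628  -0.1075  0.0094] [-0.3  0.5 -0.1] 0.399 21.19
up [ 0.6274 -0.1074  0.0991] [ 0.2  0.  -0.5] 0.4 21.79
```

The cap is released on the tile. Next I'll go to the ring, check both from there, and refine.

Run:
```python
from h import *
from meas import rect
R=down(np.radians(8.8))
manip.move_ptp([.443,.0465,.13],R); manip.dwell(.2)
f=grab("wrist","e_w"); X=cloud(f); hsv=cv2.cvtColor(f["p"],cv2.COLOR_RGB2HSV); z=X[...,2]
m=(np.hypot(X[...,0]-.443,X[...,1]-.0465)<.018)&(hsv[...,2]>100)&(z>.034)&(z<.045); P=X[m]
print(len(P),P.mean(0).round(4),rect(P),manip.current_ee_pos().round(4),manip.current_time())
print(manip.look_for("wrist","ring"))
g=grab("scene","e_s"); manip_t=grab("top","e_t")
im=np.zeros((400,800,3),np.uint8); im[:300,:480]=cv2.resize(f["p"],(480,300)); im[:200,480:]=cv2.resize(g["p"][150:300,230:470],(320,200)); im[200:,480:]=cv2.resize(manip_t["p"][130:280,230:350],(320,200)); cv2.imwrite("pics/e.png",im[:,:,::-1])
t=manip_t; X=cloud(t); hsv=cv2.cvtColor(t["p"],cv2.COLOR_RGB2HSV); b=(hsv[...,0]>100)&(hsv[...,0]<125)&(hsv[...,1]>120)&(X[...,2]>.026); P=X[b]; print("cap",len(P),cv2.minEnclosingCircle((P[:,:2]*1000).astype(np.float32)) if len(P) else 0, np.median(P[:,2]))
```

```text
277 [0.4431 0.0476 0.0388] (array([443.1,  47.4]), array([20.6, 20.8]), 50.2) [0.4435 0.0461 0.1297] 23.0
[{'at': [0.4409, 0.0394, 0.0395], 'confidence': 0.57}]
cap 726 ((627.4314575195312, -107.13689422607422), 37.77538299560547) 0.03334433617574345
```

View pics/e.png

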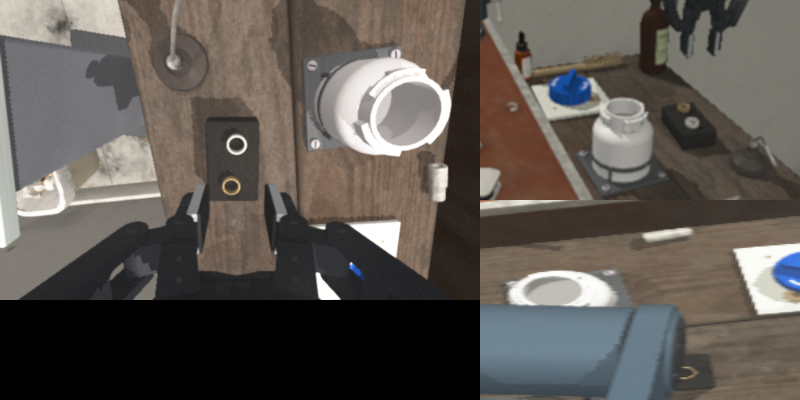

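The cap stands upright in the middle of the tile at (0.627, -0.107). The jar is open, and the silver ring is at (0.443, 0.0474). I'll grasp it.

Run:
```python
from h import *
def st(tag): 
    F=manip.current_force(); print(tag,manip.current_ee_pos().round(4),F.round(1),round(manip.current_grip_width(),3),round(manip.current_grip_force(),1),round(manip.current_time(),2)); return F
x,y=.4431,.0472
manip.set_gripper(.45,30)
manip.move_l([x,y,.025],max_speed=.15); st("near")
manip.move_l([x,y,.0085],max_speed=.05); F=st("down")
if F[2]<5:
    manip.set_gripper(0,30); st("closed")
    f=grab("wrist","f_w"); X=cloud(f); c=f["R"]@np.array([x,y,.033])+f["t"]; u=f["camera_matrix"]@c/c[2]; u,v=int(u[0]),int(u[1]); print(u,v)
    cv2.imwrite("pics/f.png",cv2.resize(f["p"][max(0,v-60):v+80,u-100:u+100],(600,420))[:,:,::-1])
    manip.move_l([x,y,.06],max_speed=.12); st("lift")
```

```text
near [0.4436 0.0472 0.0256] [ 0.6 -0.7 -0.4] 0.451 0.0 24.23
down [0.4429 0.0472 0.0083] [-0.1  1.  -0.5] 0.451 0.0 24.71
closed [0.4435 0.0472 0.0089] [-0.8  0.1  6.4] 0.217 32.0 25.02
315 262
lift [0.4428 0.0472 0.0597] [-0.4  0.3 -0.4] 0.218 29.3 25.66
```

Run:
```python
from h import *
def st(tag): 
    F=manip.current_force(); print(tag,manip.current_ee_pos().round(4),F.round(1),round(manip.current_grip_width(),3),round(manip.current_grip_force(),1),round(manip.current_time(),2)); return F
R=manip.current_tcp_rot(); x,y=.5655,.1085
manip.move_l([.4431,.0472,.12],max_speed=.2)
manip.move_l([x,y,.12],max_speed=.15); manip.move_l([x,y,.086],max_speed=.08); st("over jar"); 
f=grab("wrist","g_w"); X=cloud(f)
manip.set_gripper(.5); manip.dwell(.2); st("released")
manip.move_l([x,y,.17],max_speed=.2)
manip.move_ptp([.50,.03,.27],down(np.radians(8.8))); manip.dwell(.3)
w=grab("wrist","h_w"); t=grab("top","h_t"); s=grab("scene","h_s")
im=np.zeros((600,800,3),np.uint8); im[:300,:480]=cv2.resize(w["p"],(480,300)); im[:200,480:]=cv2.resize(s["p"][150:300,230:470],(320,200)); im[200:400,480:]=cv2.resize(t["p"][130:280,230:430],(320,200)); im[300:,:480]=cv2.resize(f["p"],(480,300)); cv2.imwrite("pics/h.png",im[:,:,::-1])
print(manip.current_time(),[(n,c,[(np.round(q["at"],3).tolist(),round(q["confidence"],2)) for q in manip.look_for(c,n)[:2]]) for c in ("wrist","top") for n in ("ring","brass_ring")])
```

```text
over jar [0.5655 0.1085 0.0858] [-0.   0.4 -0.5] 0.221 29.3 27.75
released [0.5655 0.1085 0.086 ] [ 0.  -0.4 -0.2] 0.501 0.0 28.36
30.0 [('ring', 'wrist', [([0.566, 0.106, 0.012], 0.6)]), ('brass_ring', 'wrist', []), ('ring', 'top', [([0.623, -0.103, 0.034], 0.45)]), ('brass_ring', 'top', [])]
```

View pics/h.png

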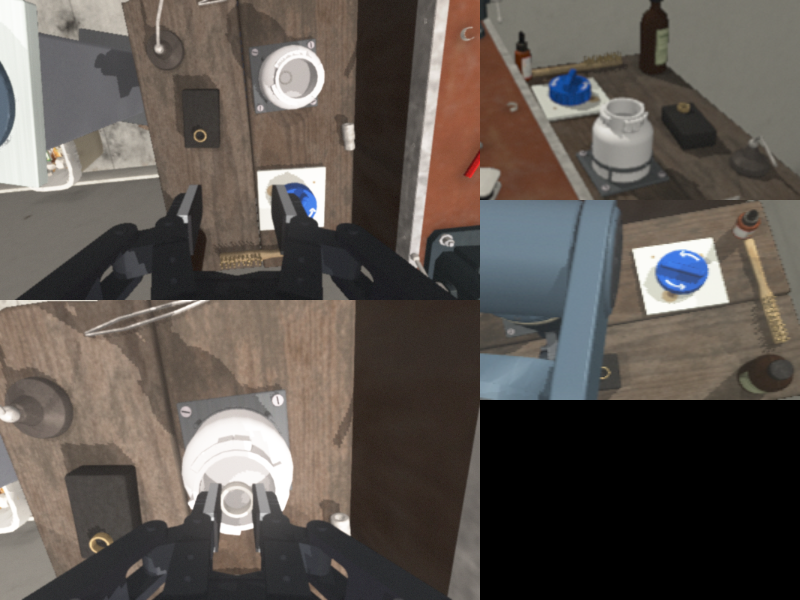

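The final views show the silver ring on the jar floor at (286,77) and the brass ring still on the block at (200,135). The cap is upright and wholly on the tile, both bottles are standing, and the arm is clear.

```bash
python3 -c "
from bench import manip
print(manip.sign_off(), manip.current_time())"
```

```text
the job is handed in; nothing more can be done
the job is handed in; nothing more can be done
```

The job is handed in at about 30 s: the silver ring is in the open jar, the cap stands upright on the tile, the brass ring is still on the charcoal block, and both bottles are standing.

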